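# Sweep spent batteries into the recycling tray

## Robot

A 7-joint arm with a two-finger parallel gripper is mounted at the origin on the work surface. World frame = base frame: x ahead of the robot, y to its left, z up, the work surface at z = 0. Lengths are in m, angles in rad, forces in N, time in s.
With the tool pointing down it reaches from about 0.4 to 0.85 m from the base axis. Payload 4.5 kg.
Tool frame: the origin (TCP) lies midway between the tips of the shut fingers; the grasp point (between the pads) lies 19 mm behind it (r.grasp_offset is the z of the grasp point in the tool frame, in m); z points along the fingers, y is the direction in which the jaws open and shut (so a half turn about z gives the same grasp; the last joint's range is limited). The gripper opens to 88 mm and grips with 3 to 60 N. Pads are 18 mm wide; open, the fingers measure 123 mm over their backs; the gripper's body (75 mm by 187 mm) begins 45 mm behind the grasp point.
Start: joints at [1.209, 0.689, -0.195, 1.565, 0.157, 0.902, -0.215], TCP at [0.241, -0.577, 0.239] pointing down, gripper open.
Joint ranges: [-3.01, 3.01], [-0.46, 2.08], [-1.47, 1.51], [0.13, 2.56], [-1, 4.14], [0.04, 2.09], [-2.66, 2.66]. Speed limits (rad/s): [2.57, 2.57, 3.14, 3.14, 3.14, 3.14, 3.14].

## Interface

Orientations are given as a unit quaternion [x, y, z, w].
In Python, from plant import status, imaging, hand_in, r gives the robot as it stands. The module is installed in compiled form; this text tells all that it offers.
- The arm moves only by the shell command python3 -m handwheel 'ROWS'. ROWS is JSON, a list of rows, each an object of numbers: "tx", "ty", "tz": the shift along the tool's x, y, z in cm; "wx", "wy", "wz": the turn, a rotation vector about the tool's x, y, z in degrees; "hand": the finger opening in cm, from 0 to 8.81. In form: [{"tx": .., "ty": .., "tz": .., "wx": .., "wy": .., "wz": .., "hand": ..}, ...]. A call has 1 to 10 rows; each row shifts and turns the pose as measured when the row begins, along the tool's axes as they then stand; what a row does not reach is not made up. A row lasts 1/12 s, in which the tool goes at most 41.7 mm and 7.16 degrees, less where a joint would pass 70% of its speed; a pose out of reach is approached as far as the arm can. A call is refused whole if a number of a shift passes 4.17 or a number of a turn 7.16, either way. A call with a gripper value outside its range is refused whole. The fingers move at their own pace and stop on an object; the grip force is fixed at half the most. Time passes only in rows, so rows that do not move let the fingers close. It gives the time, the measured TCP pose, the force and the opening at its end, in the units of the state.
- status.get_state(): the state, without advancing time (a new reading comes with each control period).
- imaging.grab_frame(name): name is "scene" or "top" or "wrist"; returns a dict with "img" (480x640x3 uint8, blue, green, red), "vfov" (degrees; the focal length in pixels is half the picture's height over the tangent of half this angle, whatever the lens; pixels are square), "cx", "cy" (the principal point, pixels), "T" (4x4, takes a point from camera to world coordinates); the wrist camera has in their place "mount" (4x4, takes a point from camera to tool coordinates, whose origin is the TCP and whose axes are the flange's). Camera axes: x right, y up, looking along -z (the intrinsics and any distortion apply to the point x, -y, -z); pixel columns grow to the right and rows downward; lengths in m; the calibration is good to about 2 mm. The wrist camera is an equidistant fisheye: a pixel r from the principal point sees the ray r / f radians off the axis. A picture is of the moment at which its call begins: read the wrist's pose just before it. There is no depth.
- hand_in(): hands the job in, once; it reports no verdict.
The state is a dict: "time": time; "joint_pos": joint angles; "qvel": joint speeds; "tau": joint torques, N m; "tcp_pos": TCP position; "eef_rot": TCP orientation; "force": force on the tool from outside, world axes, zero at the start; "moment": the same for the moment, N m; "width": opening from 0.0 (shut) to 1.0 (fully open).
Only numpy, scipy, OpenCV 4.12 (cv2) and the standard library are available. Lean on these libraries where they do the work, as an engineer would, in place of code of your own. Each camera call takes 0.05 s, during which the arm holds its last target. There are 200 camera calls.

## Task

Sweep the three spent block batteries across the desk, through the open front, into the green tray, until each lies wholly inside and well back from the open front edge. Only push them with your fingers: keep them flat on the desk, never pick up, carry or stand one on end. Leave the eraser lying among them, the USB stick, mouse, stapler and mug where they are.

Things in the scene. Friction and masses are not known exactly. Their poses are not given: they have to be found in the camera images.
- tray: green tray fixed to the desk, open on top and along its whole front. Inside 150 mm deep (x), 380 mm wide (y); sides and back are walls 6 mm thick, 35 mm high. Its 1 mm base makes no step: things slide in at desk level. Origin: centre of the inner floor, at desk height; x points from the open front (x = -75 mm) to the back wall (inner face x = +75 mm); side walls' inner faces at y = +-190 mm
- tray_mouth (a point): middle of the tray's open front edge, at desk height, axes as the tray's. In front of it the three batteries and the eraser start in a row, in four places about 80 mm apart along the tray's y, centres 45 to 75 mm before this edge; which lies where varies
- battery1_mid (a point): spent 9-volt block battery, yellow with a black band near its terminal end; 46 x 26 x 17.5 mm (x, y, z), about 45 g, loose, lying flat on the desk. The point is its centre, 8.75 mm above the desk; x runs along its length, z is up. It slides without rolling
- battery2_mid (a point): spent 9-volt block battery, yellow with a black band near its terminal end; 46 x 26 x 17.5 mm (x, y, z), about 45 g, loose, lying flat on the desk. The point is its centre, 8.75 mm above the desk; x runs along its length, z is up. It slides without rolling
- battery3_mid (a point): spent 9-volt block battery, yellow with a black band near its terminal end; 46 x 26 x 17.5 mm (x, y, z), about 45 g, loose, lying flat on the desk. The point is its centre, 8.75 mm above the desk; x runs along its length, z is up. It slides without rolling
- eraser_mid (a point): white eraser with a blue sleeve, 43 x 18 x 12 mm, loose, in the row with the batteries; its centre, 6 mm up; x along its length. To be left alone
- usb_stick_mid (a point): red USB stick with steel plug, 55 x 18 x 9 mm, loose, beyond the +y end of the row of batteries; the centre of its red body (42 mm long), 4.5 mm up. To be left alone
- mouse_mid (a point): black computer mouse, 105 x 60 x 34 mm, loose, well to the left; its centre, 17 mm up. To be left alone
- stapler_mid (a point): blue and grey stapler, 130 x 34 mm and about 55 mm high, loose, well to the right; its centre, 25 mm up. To be left alone
- mug_mid (a point): white mug, 80 mm across with a handle, 90 mm high, loose, well to the left, beyond the mouse; its centre, 45 mm up. To be left alone

How it is judged:
By the outcome, as a careful person would: the job done as asked, in the order asked, and still so for the second after the job is handed in, with the robot touching nothing.
It also fails if it takes over 54 s, if anything falls off the work surface, if the arm or the gripper's body presses on something with over 40 N, if the wrist force passes 120 N, or if a joint passes its speed limit or range.

## Working session

There is one attempt and no reset: what is moved stays moved. The work goes in short steps, Python scripts to look and compute and a shell command to move; the robot and the scene stay as the last step left them, time stands still between calls to the robot, and variables do not carry over. Pictures are saved under pics/ and viewed, about 8 in all and at most 12, crops included, and the job is handed in when it is done.

```bash
mkdir -p pics
python3 - <<'E'
from plant import status, imaging, r
import cv2
s=status.get_state(); print(s)
for n in("top","scene"):
    f=imaging.grab_frame(n); cv2.imwrite(f"pics/{n}0.png",f["img"]); print(n,f["vfov"],f["cx"],f["cy"],f["T"],[k for k in f])
E
```

```text
{'time': 0.0, 'joint_pos': array([ 1.20877525,  0.68997765, -0.1945406 ,  1.56632822,  0.15732448,
        0.90248598, -0.21512538]), 'qvel': array([-0.00036656,  0.0010064 , -0.00066989, -0.0018301 ,  0.00174791,
        0.00172924, -0.00125834]), 'tau': array([-3.76724065e-04, -5.27558291e+01, -1.26694813e+00, -1.53428096e+01,
       -5.26614860e-02,  6.54770178e-03,  1.70013332e-04]), 'tcp_pos': array([ 0.24070248, -0.57611825,  0.23791887]), 'eef_rot': array([ 9.80470027e-01,  1.96666504e-01, -2.41260144e-04, -8.68729751e-04]), 'force': array([-0.16824984, -0.2582178 ,  0.73784873]), 'moment': array([0.04202955, 0.04658547, 0.01954818]), 'width': 1.004177526226354}
top 48.259327005234574 307.86959340623986 240.3728346989073 [[-1.48085663e-02  9.86894757e-01 -1.60684303e-01  3.67839929e-01]
 [-9.99832318e-01 -1.63465716e-02 -8.25384043e-03  7.36087754e-04]
 [-1.07723093e-02  1.60535131e-01  9.86971341e-01  1.15996342e+00]
 [ 0.00000000e+00  0.00000000e+00  0.00000000e+00  1.00000000e+00]] ['img', 'vfov', 'cx', 'cy', 'T']
scene 49.28660054849314 316.0940475185777 241.23269070717458 [[ 0.06019459 -0.65314989  0.75483232  1.56904455]
 [ 0.99810823  0.02990516 -0.0537181  -0.08496811]
 [ 0.01251259  0.75663789  0.65371441  0.94881321]
 [ 0.          0.          0.          1.        ]] ['img', 'vfov', 'cx', 'cy', 'T']
```

View pics/top0.png

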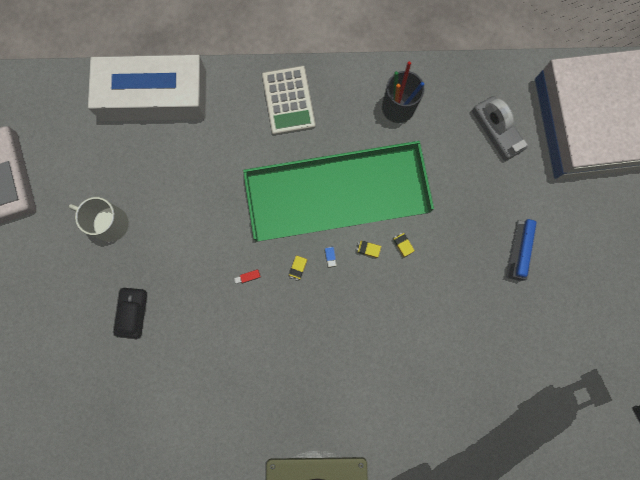

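The top view shows the tray at columns 245-432, rows 143-240. The row runs: USB (248,276), battery (299,267), eraser (331,257), battery (370,249), battery (404,245). Next I measure them.

```bash
cat > h.py <<'E'
import numpy as np, cv2
from plant import status, imaging
from scipy.spatial.transform import Rotation as R
def ray(f,uv,z):
    h=f["img"].shape[0]; k=h/2/np.tan(np.radians(f["vfov"]/2)); T=np.array(f["T"])
    uv=np.atleast_2d(uv).astype(float)
    d=np.c_[(uv[:,0]-f["cx"])/k,-(uv[:,1]-f["cy"])/k,-np.ones(len(uv))]@T[:3,:3].T
    return (T[:3,3]+d*((z-T[2,3])/d[:,2])[:,None])[:,:2]
def blobs(f,lo,hi,z,amin=25,merge=0):
    m=cv2.inRange(cv2.cvtColor(f["img"],cv2.COLOR_BGR2HSV),lo,hi)
    cs=[c for c in cv2.findContours(m,0,2)[0] if cv2.contourArea(c)>amin]
    out=[]
    for c in cs:
        p=ray(f,c[:,0,:],z); b=cv2.minAreaRect((p*1000).astype(np.float32))
        out.append((np.round(b[0],1),np.round(b[1],1),round(b[2],1),c))
    return out
Y=((20,120,90),(35,255,255)); RED=((0,150,80),(8,255,255)); BLU=((100,120,80),(125,255,255)); G=((55,100,30),(80,255,255))
E
python3 - <<'E'
from h import *
f=imaging.grab_frame("top")
for n,c,z in(("bat",Y,.0175),("usb",RED,.009),("blue",BLU,.012)):
    for b in blobs(f,*c,z): print(n,b[:3])
for b in blobs(f,*G,0.0,2000):
    q=cv2.approxPolyDP(b[3],8,True)[:,0,:]; print("tray",q.tolist(),ray(f,q,0).round(3).tolist(),ray(f,q,.035).round(3).tolist())
cv2.imwrite("pics/crop.png",cv2.resize(f["img"][130:300,220:450],None,fx=3.4,fy=3.4,interpolation=2))
E
```

```text
bat (array([504. ,  30.4]), array([25.9, 29.3]), 70.5)
bat (array([ 531.7, -128.2]), array([29.1, 26. ]), 74.3)
bat (array([ 535.1, -199.4]), array([30.6, 26.2]), 28.6)
usb (array([480.4, 137. ]), array([17.1, 39.8]), 15.9)
blue (array([525.2, -36.3]), array([26.5, 18.2]), 8.1)
blue (array([ 531.7, -460.5]), array([ 21.9, 125.8]), 75.9)
blue (array([932.3, 381.3]), array([ 35.6, 145.5]), 0.1)
tray [[419, 141], [243, 170], [253, 237], [427, 212]] [[0.78, -0.244], [0.719, 0.154], [0.566, 0.131], [0.616, -0.253]] [[0.767, -0.236], [0.709, 0.149], [0.56, 0.127], [0.608, -0.246]]
```

View pics/crop.png

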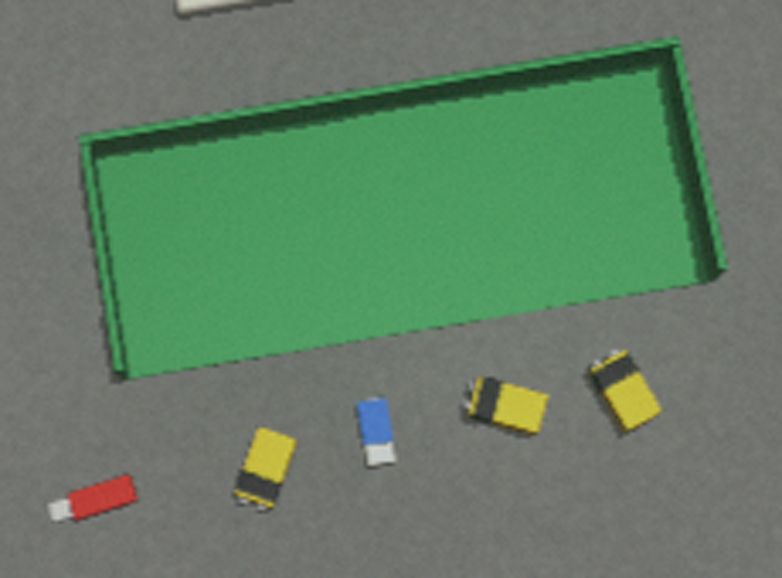

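Run:
```python
from h import *
f=imaging.grab_frame("top"); o=lambda p:np.array(p)/3.4+[220,130]-.35
fl,fr=ray(f,[o((128,378)),o((702,284))],0.0)
bl,br=ray(f,[o((82,140)),o((680,42))],.035)   # outer top back corners
for a,b in((fl,fr),(bl,br)): d=a-b; print(a,b,np.linalg.norm(d),np.degrees(np.arctan2(-d[0],d[1])))
print("side",np.degrees(np.arctan2(*(bl-ray(f,[o((122,375))],.035)[0])[::-1])))
m=(fl+fr)/2; yaw=np.radians(8.6); X=np.array([np.cos(yaw),np.sin(yaw)]); Yv=np.array([-X[1],X[0]])
print("mouth",m)
for n,q,z in(("A",((265,427),(296,436),(266,508),(236,496)),.0175),("B",((476,377),(549,389),(538,434),(468,418)),.0175),("C",((591,371),(626,351),(661,411),(627,432)),.0175),("er",((358,400),(387,399),(396,463),(368,466)),.012),("usb",((70,490),(130,474),(137,496),(74,520)),.009)):
    p=ray(f,[o(c) for c in q],z); c=p.mean(0); e=(p-m)@np.c_[X,Yv]
    print(n,c.round(3),"mouthframe",((c-m)@np.c_[X,Yv]).round(3),"min",e.min(0).round(3),"max",e.max(0).round(3), np.linalg.norm(np.diff(p,axis=0),axis=1).round(3))
```

```text
[0.55751831 0.12147641] [ 0.6131502 -0.2513606] 0.3769646416556305 8.486625171432792
[0.70661728 0.147359  ] [ 0.76495125 -0.2376118 ] 0.38936534054611444 8.616384353099741
side 9.566884730503894
mouth [ 0.58533426 -0.0649421 ]
A [0.497 0.033] mouthframe [-0.073  0.11 ] min [-0.099  0.088] max [-0.048  0.131] [0.02  0.049 0.02 ]
B [ 0.534 -0.121] mouthframe [-0.059 -0.048] min [-0.081 -0.075] max [-0.039 -0.021] [0.047 0.03  0.045]
C [ 0.541 -0.196] mouthframe [-0.063 -0.123] min [-0.089 -0.142] max [-0.038 -0.104] [0.026 0.044 0.026]
er [ 0.518 -0.038] mouthframe [-0.062  0.036] min [-0.084  0.027] max [-0.04   0.046] [0.018 0.041 0.018]
usb [0.481 0.137] mouthframe [-0.073  0.215] min [-0.086  0.193] max [-0.063  0.235] [0.039 0.015 0.043]
```

```bash
python3 -m handwheel '[{"wz":7.05,"hand":0},{"wz":7.05,"hand":0},{"tx":2.6,"ty":-3.0,"hand":0},{"tx":2.6,"ty":-3.0,"hand":0},{"tx":2.6,"ty":-3.0,"hand":0},{"tx":2.6,"ty":-3.0,"hand":0},{"tx":2.6,"ty":-3.0,"hand":0},{"tx":2.6,"ty":-3.0,"hand":0},{"tx":2.6,"ty":-3.0,"hand":0},{"tx":2.6,"ty":-3.0,"hand":0}]'
cat > w.py <<'E'
from h import *
import sys
s=status.get_state(); m=np.array([.5853,-.0649]); a=np.radians(8.6); M=np.array([[np.cos(a),-np.sin(a)],[np.sin(a),np.cos(a)]])
p=s["tcp_pos"]; Rt=R.from_quat(s["eef_rot"]).as_matrix()
print("t",round(s["time"],2),"uv",((p[:2]-m)@M).round(4),"z",p[2].round(4),"yaw",np.degrees(np.arctan2(Rt[1,0],Rt[0,0])).round(2),"zaxis",Rt[:,2].round(3),"F",s["force"].round(1),s["width"].round(2))
if len(sys.argv)>3:
    u,v,z=map(float,sys.argv[1:4]); t=np.r_[m+M@[u,v],z]
    print("need cm tool",(Rt.T@(t-p)*100).round(2))
E
python3 w.py -.13 -.123 .05
```

```text
invalid input at $[0]: expected keys tx, ty, tz, wx, wy, wz, hand
Traceback (most recent call last):
  File "w.py", line 5, in <module>
    print("t",round(s["time"],2),"uv",((p[:2]-m)@M).round(4),"z",p[2].round(4),"yaw",np.degrees(np.arctan2(Rt[1,0],Rt[0,0])).round(2),"zaxis",Rt[:,2].round(3),"F",s["force"].round(1),s["width"].round(2))
                                                                                                                                                                                       ^^^^^^^^^^^^^^^^
AttributeError: 'float' object has no attribute 'round'
```

All keys are required.

```bash
sed -i 's/s\["width"\].round(2)/round(s["width"],2)/' w.py; python3 -m handwheel '[{"tx":0,"ty":0,"tz":0,"wx":0,"wy":0,"wz":7.05,"hand":0},{"tx":0,"ty":0,"tz":0,"wx":0,"wy":0,"wz":7.05,"hand":0},{"tx":2.6,"ty":-3.0,"tz":0,"wx":0,"wy":0,"wz":0,"hand":0},{"tx":2.6,"ty":-3.0,"tz":0,"wx":0,"wy":0,"wz":0,"hand":0},{"tx":2.6,"ty":-3.0,"tz":0,"wx":0,"wy":0,"wz":0,"hand":0},{"tx":2.6,"ty":-3.0,"tz":0,"wx":0,"wy":0,"wz":0,"hand":0},{"tx":2.6,"ty":-3.0,"tz":0,"wx":0,"wy":0,"wz":0,"hand":0},{"tx":2.6,"ty":-3.0,"tz":0,"wx":0,"wy":0,"wz":0,"hand":0},{"tx":2.6,"ty":-3.0,"tz":0,"wx":0,"wy":0,"wz":0,"hand":0},{"tx":2.6,"ty":-3.0,"tz":0,"wx":0,"wy":0,"wz":0,"hand":0}]'
python3 w.py -.13 -.123 .05
```

```text
time: 1.03
tcp_pos: [0.4128, -0.3114, 0.2343]
eef_rot: [0.998, 0.057, -0.003, 0.002]
force: [0.3, -0.7, -0.1]
width: 0.263
t 1.03 uv [-0.2075 -0.218 ] z 0.2343 yaw 6.48 zaxis [-0.006 -0.005 -1.   ] F [ 0.3 -0.7 -0.1] 0.26
need cm tool [ 7.51 -9.86 18.34]
```

```bash
python3 -m handwheel '[{"tx":1.0,"ty":-1.5,"tz":2.4,"wx":0,"wy":0,"wz":-2.1,"hand":0},{"tx":1.0,"ty":-1.5,"tz":2.4,"wx":0,"wy":0,"wz":0,"hand":0},{"tx":1.0,"ty":-1.4,"tz":2.4,"wx":0,"wy":0,"wz":0,"hand":0},{"tx":1.0,"ty":-1.4,"tz":2.4,"wx":0,"wy":0,"wz":0,"hand":0},{"tx":1.0,"ty":-1.4,"tz":2.4,"wx":0,"wy":0,"wz":0,"hand":0},{"tx":1.0,"ty":-1.4,"tz":2.4,"wx":0,"wy":0,"wz":0,"hand":0},{"tx":1.0,"ty":-1.4,"tz":2.4,"wx":0,"wy":0,"wz":0,"hand":0}]'
python3 w.py -.13 -.123 .008
```

```text
time: 1.62
tcp_pos: [0.4805, -0.192, 0.0653]
eef_rot: [0.997, 0.082, 0.006, 0.005]
force: [-0.3, -0.2, -0.5]
width: 0.007
t 1.62 uv [-0.1226 -0.11  ] z 0.0653 yaw 9.43 zaxis [ 0.013 -0.009 -1.   ] F [-0.3 -0.2 -0.5] 0.01
need cm tool [-0.83  1.23  5.73]
```

```bash
python3 -m handwheel '[{"tx":-0.8,"ty":1.2,"tz":0,"wx":0.5,"wy":-0.7,"wz":0.8,"hand":0},{"tx":0,"ty":0,"tz":2.8,"wx":0,"wy":0,"wz":0,"hand":0},{"tx":0,"ty":0,"tz":2.0,"wx":0,"wy":0,"wz":0,"hand":0},{"tx":0,"ty":0,"tz":0.0,"wx":0,"wy":0,"wz":0,"hand":0}]'
python3 w.py -.13 -.123 .007
python3 - <<'E'
from h import *
f=imaging.grab_frame("scene"); cv2.imwrite("pics/s1.png",f["img"])
E
```

```text
time: 1.95
tcp_pos: [0.477, -0.1968, 0.0105]
eef_rot: [0.997, 0.081, -0.001, -0.002]
force: [-0.9, -0.5, 1.1]
width: 0.007
t 1.95 uv [-0.1268 -0.1143] z 0.0105 yaw 9.33 zaxis [-0.003  0.004 -1.   ] F [-0.9 -0.5  1.1] 0.01
need cm tool [-0.33  0.87  0.34]
```

View pics/s1.png

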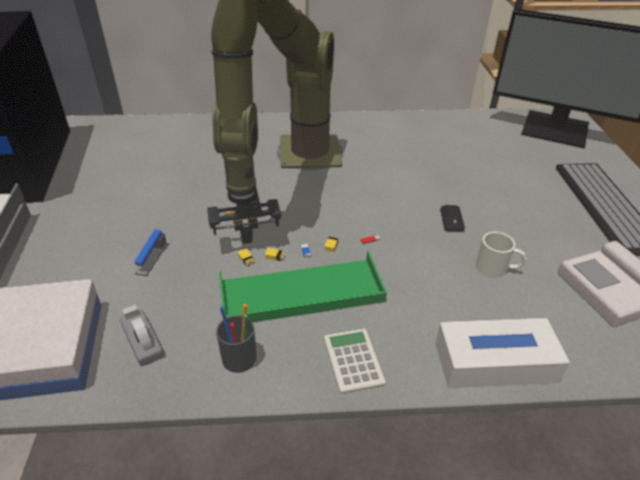

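The scene view shows the fingers at (247,235) behind the battery at (246,256), clear of it. I'll correct the small offset, then push.

```bash
python3 -m handwheel '[{"tx":-0.3,"ty":1.0,"tz":0.35,"wx":0,"wy":0,"wz":0.7,"hand":0},{"tx":0.8,"ty":0,"tz":0,"wx":0,"wy":0,"wz":0,"hand":0},{"tx":1.5,"ty":0,"tz":0,"wx":0,"wy":0,"wz":0,"hand":0},{"tx":1.5,"ty":0,"tz":0,"wx":0,"wy":0,"wz":0,"hand":0},{"tx":1.5,"ty":0,"tz":0,"wx":0,"wy":0,"wz":0,"hand":0},{"tx":1.5,"ty":0,"tz":0,"wx":0,"wy":0,"wz":0,"hand":0}]'
python3 w.py .075 -.123 .007
python3 - <<'E'
from h import *
f=imaging.grab_frame("scene"); cv2.imwrite("pics/s2.png",cv2.resize(f["img"][180:330,180:400],None,fx=3,fy=3))
E
```

```text
time: 2.5
tcp_pos: [0.5446, -0.2023, 0.0139]
eef_rot: [0.997, 0.071, -0.001, -0.001]
force: [-0.4, -0.9, -0.6]
width: 0.004
t 2.5 uv [-0.0607 -0.1298] z 0.0139 yaw 8.12 zaxis [-0.002  0.001 -1.   ] F [-0.4 -0.9 -0.6] 0.0
need cm tool [13.57 -0.79  0.67]
```

View pics/s2.png

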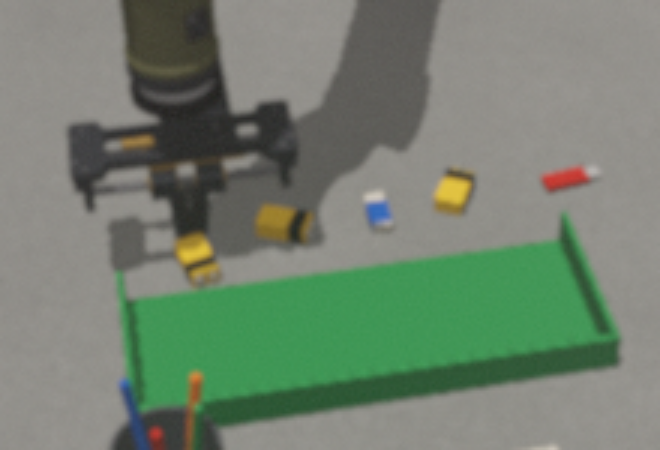

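The battery moves ahead of the fingers, still flat. The tip rose to z = 14 mm, so I'll correct it downwards while pushing.

```bash
python3 -m handwheel '[{"tx":0.3,"ty":-0.3,"tz":0.6,"wx":0,"wy":0,"wz":0,"hand":0},{"tx":1.4,"ty":-0.1,"tz":0.15,"wx":0,"wy":0,"wz":-0.2,"hand":0},{"tx":1.5,"ty":-0.1,"tz":0.15,"wx":0,"wy":0,"wz":0,"hand":0},{"tx":1.5,"ty":-0.1,"tz":0.15,"wx":0,"wy":0,"wz":0,"hand":0},{"tx":1.5,"ty":-0.1,"tz":0.15,"wx":0,"wy":0,"wz":0,"hand":0}]'
python3 w.py .075 -.123 .007
```

```text
time: 2.97
tcp_pos: [0.608, -0.1882, 0.0057]
eef_rot: [0.997, 0.071, 0.001, 0.001]
force: [-1.4, 0.2, 0.1]
width: 0.006
t 2.97 uv [ 0.004  -0.1253] z 0.0057 yaw 8.12 zaxis [ 0.002 -0.001 -1.   ] F [-1.4  0.2  0.1] 0.01
need cm tool [ 7.1  -0.29 -0.12]
```

```bash
python3 -m handwheel '[{"tx":1.5,"ty":-0.1,"tz":-0.1,"wx":0,"wy":0,"wz":-0.2,"hand":0},{"tx":1.5,"ty":0,"tz":0,"wx":0,"wy":0,"wz":0,"hand":0},{"tx":1.5,"ty":0,"tz":0.1,"wx":0,"wy":0,"wz":0,"hand":0},{"tx":1.3,"ty":0,"tz":0.1,"wx":0,"wy":0,"wz":0,"hand":0},{"tx":0.8,"ty":0,"tz":0,"wx":0,"wy":0,"wz":0,"hand":0},{"tx":0.4,"ty":0,"tz":0,"wx":0,"wy":0,"wz":0,"hand":0}]'
python3 w.py -.125 -.05 .06;python3 - <<'E'
from h import *
f=imaging.grab_frame("scene"); cv2.imwrite("pics/s3.png",cv2.resize(f["img"][180:330,180:400],None,fx=3,fy=3))
E
```

```text
time: 3.47
tcp_pos: [0.6773, -0.1766, 0.0055]
eef_rot: [0.997, 0.072, -0.001, 0.0]
force: [-0.5, 0.0, -0.9]
width: 0.004
t 3.47 uv [ 0.0743 -0.1242] z 0.0055 yaw 8.21 zaxis [-0.002 -0.    -1.   ] F [-0.5  0.  -0.9] 0.0
need cm tool [-19.98  -7.28  -5.42]
```

View pics/s3.png

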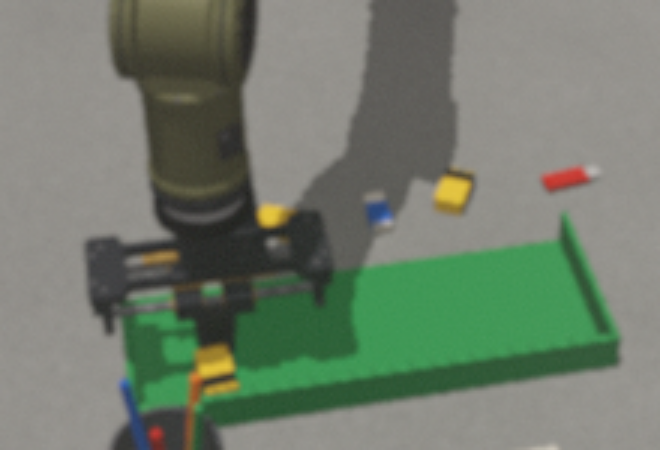

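The first battery lies deep inside at (217,368), flat and ahead of the fingers. Now back off, lift, and move over to the next one.

```bash
python3 -m handwheel '[{"tx":-1.0,"ty":0,"tz":-0.3,"wx":0,"wy":0,"wz":0,"hand":0},{"tx":0,"ty":0,"tz":-3,"wx":0,"wy":0,"wz":0,"hand":0},{"tx":-1,"ty":-0.5,"tz":-2.5,"wx":0,"wy":0,"wz":0,"hand":0},{"tx":-3.2,"ty":-1.2,"tz":0,"wx":0,"wy":0,"wz":0,"hand":0},{"tx":-3.2,"ty":-1.2,"tz":0,"wx":0,"wy":0,"wz":0,"hand":0},{"tx":-3.2,"ty":-1.2,"tz":0,"wx":0,"wy":0,"wz":0,"hand":0},{"tx":-3.2,"ty":-1.2,"tz":0,"wx":0,"wy":0,"wz":0,"hand":0},{"tx":-3.2,"ty":-1.2,"tz":0,"wx":0,"wy":0,"wz":0,"hand":0},{"tx":-2.0,"ty":-0.8,"tz":0,"wx":0,"wy":0,"wz":0,"hand":0},{"tx":0,"ty":0,"tz":0,"wx":0,"wy":0,"wz":0,"hand":0}]'
python3 w.py -.125 -.05 .007
```

```text
time: 4.35
tcp_pos: [0.4519, -0.1332, 0.0682]
eef_rot: [0.998, 0.068, -0.002, 0.001]
force: [-0.7, -0.3, 0.7]
width: 0.006
t 4.35 uv [-0.1421 -0.0476] z 0.0682 yaw 7.85 zaxis [-0.004 -0.002 -1.   ] F [-0.7 -0.3  0.7] 0.01
need cm tool [1.74 0.21 6.11]
```

```bash
python3 -m handwheel '[{"tx":0.7,"ty":0.1,"tz":2.5,"wx":-0.1,"wy":0.2,"wz":-0.7,"hand":0},{"tx":0.5,"ty":0.1,"tz":2.5,"wx":0,"wy":0,"wz":0,"hand":0},{"tx":0.3,"ty":0,"tz":0.9,"wx":0,"wy":0,"wz":0,"hand":0},{"tx":0,"ty":0,"tz":0,"wx":0,"wy":0,"wz":0,"hand":0}]'
python3 w.py .075 -.05 .007
```

```text
time: 4.68
tcp_pos: [0.4669, -0.1348, 0.0101]
eef_rot: [0.997, 0.073, 0.002, 0.002]
force: [-0.1, -0.4, -0.2]
width: 0.002
t 4.68 uv [-0.1276 -0.0514] z 0.0101 yaw 8.43 zaxis [ 0.004 -0.005 -1.   ] F [-0.1 -0.4 -0.2] 0.0
need cm tool [20.25 -0.2   0.36]
```

```bash
python3 -m handwheel '[{"tx":1.0,"ty":-0.3,"tz":0.4,"wx":0.2,"wy":-0.2,"wz":0,"hand":0},{"tx":1.4,"ty":0,"tz":0.1,"wx":0,"wy":0,"wz":0,"hand":0},{"tx":1.4,"ty":0,"tz":0.1,"wx":0,"wy":0,"wz":0,"hand":0},{"tx":1.4,"ty":0,"tz":0.1,"wx":0,"wy":0,"wz":0,"hand":0},{"tx":1.4,"ty":0,"tz":0.1,"wx":0,"wy":0,"wz":0,"hand":0}]'
python3 w.py .085 -.05 .007
```

```text
time: 5.1
tcp_pos: [0.5303, -0.1247, 0.0046]
eef_rot: [0.997, 0.071, -0.004, 0.001]
force: [-1.7, 0.4, -0.2]
width: 0.01
t 5.1 uv [-0.0633 -0.0509] z 0.0046 yaw 8.14 zaxis [-0.007 -0.003 -1.   ] F [-1.7  0.4 -0.2] 0.01
need cm tool [14.82 -0.21 -0.35]
```

```bash
python3 -m handwheel '[{"tx":1.4,"ty":-0.2,"tz":-0.2,"wx":-0.2,"wy":0.4,"wz":-0.3,"hand":0},{"tx":1.4,"ty":0,"tz":0,"wx":0,"wy":0,"wz":0,"hand":0},{"tx":1.4,"ty":0,"tz":0.05,"wx":0,"wy":0,"wz":0,"hand":0},{"tx":1.4,"ty":0,"tz":0.05,"wx":0,"wy":0,"wz":0,"hand":0},{"tx":1.4,"ty":0,"tz":0.05,"wx":0,"wy":0,"wz":0,"hand":0}]'
python3 w.py .085 -.05 .007
python3 - <<'E'
from h import *
f=imaging.grab_frame("scene"); cv2.imwrite("pics/s4.png",cv2.resize(f["img"][180:330,180:400],None,fx=3,fy=3))
E
```

```text
time: 5.52
tcp_pos: [0.6033, -0.1137, 0.0106]
eef_rot: [0.997, 0.073, 0.001, 0.004]
force: [-0.5, 0.1, -0.3]
width: 0.0
t 5.52 uv [ 0.0105 -0.0509] z 0.0106 yaw 8.32 zaxis [ 0.003 -0.007 -1.   ] F [-0.5  0.1 -0.3] 0.0
need cm tool [ 7.45 -0.13  0.37]
```

View pics/s4.png

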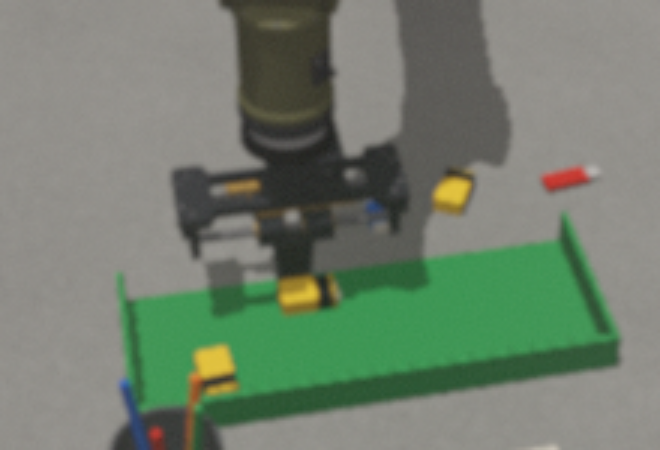

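The second battery is inside, crosswise against the fingers at (308,294). I keep pushing.

```bash
python3 -m handwheel '[{"tx":1.4,"ty":-0.1,"tz":0.3,"wx":0.3,"wy":-0.2,"wz":0,"hand":0},{"tx":1.4,"ty":0,"tz":0.1,"wx":0,"wy":0,"wz":0,"hand":0},{"tx":1.4,"ty":0,"tz":0.05,"wx":0,"wy":0,"wz":0,"hand":0},{"tx":1.4,"ty":0,"tz":0.05,"wx":0,"wy":0,"wz":0,"hand":0},{"tx":1.0,"ty":0,"tz":0,"wx":0,"wy":0,"wz":0,"hand":0},{"tx":0.5,"ty":0,"tz":0,"wx":0,"wy":0,"wz":0,"hand":0},{"tx":-1.0,"ty":0,"tz":-0.3,"wx":0,"wy":0,"wz":0,"hand":0},{"tx":0,"ty":0,"tz":-3,"wx":0,"wy":0,"wz":0,"hand":0},{"tx":-0.5,"ty":0,"tz":-3,"wx":0,"wy":0,"wz":0,"hand":0}]'
python3 w.py -.14 .112 .065
```

```text
time: 6.32
tcp_pos: [0.658, -0.1042, 0.0708]
eef_rot: [0.997, 0.072, -0.004, 0.0]
force: [0.7, 0.1, 1.0]
width: 0.008
t 6.32 uv [ 0.066  -0.0497] z 0.0708 yaw 8.31 zaxis [-0.008 -0.001 -1.   ] F [0.7 0.1 1. ] 0.01
need cm tool [-20.67 -16.07   0.75]
```

```bash
python3 -m handwheel '[{"tx":-2.4,"ty":-1.8,"tz":0,"wx":0,"wy":0.4,"wz":-0.2,"hand":0},{"tx":-2.6,"ty":-2.1,"tz":0,"wx":0,"wy":0,"wz":0,"hand":0},{"tx":-2.6,"ty":-2.1,"tz":0,"wx":0,"wy":0,"wz":0,"hand":0},{"tx":-2.6,"ty":-2.1,"tz":0,"wx":0,"wy":0,"wz":0,"hand":0},{"tx":-2.6,"ty":-2.1,"tz":0,"wx":0,"wy":0,"wz":0,"hand":0},{"tx":-2.6,"ty":-2.1,"tz":0,"wx":0,"wy":0,"wz":0,"hand":0},{"tx":-2.6,"ty":-2.1,"tz":0,"wx":0,"wy":0,"wz":0,"hand":0},{"tx":-1.6,"ty":-1,"tz":0,"wx":0,"wy":0,"wz":0,"hand":0},{"tx":0,"ty":0,"tz":0,"wx":0,"wy":0,"wz":0,"hand":0}]'
python3 w.py -.14 .112 .007
```

```text
time: 7.07
tcp_pos: [0.4321, 0.0167, 0.0817]
eef_rot: [0.998, 0.07, 0.008, 0.004]
force: [-0.1, -0.6, 0.1]
width: 0.005
t 7.07 uv [-0.1392  0.1036] z 0.0817 yaw 8.04 zaxis [ 0.016 -0.006 -1.   ] F [-0.1 -0.6  0.1] 0.0
need cm tool [-0.2  -0.9   7.46]
```

```bash
python3 -m handwheel '[{"tx":0,"ty":-0.8,"tz":2.5,"wx":0.3,"wy":-0.9,"wz":-0.5,"hand":0},{"tx":0,"ty":0,"tz":2.5,"wx":0,"wy":0,"wz":0,"hand":0},{"tx":0,"ty":0,"tz":2.0,"wx":0,"wy":0,"wz":0,"hand":0},{"tx":0,"ty":0,"tz":0,"wx":0,"wy":0,"wz":0,"hand":0}]'
python3 w.py .075 .110 .007
python3 - <<'E'
from h import *
f=imaging.grab_frame("top")
for b in blobs(f,*Y,.0175)+blobs(f,*BLU,.012)+blobs(f,*RED,.009): print(b[:3])
E
```

```text
time: 7.4
tcp_pos: [0.4451, 0.0244, 0.0241]
eef_rot: [0.997, 0.075, -0.011, 0.002]
force: [1.3, 1.4, -0.7]
width: 0.004
t 7.4 uv [-0.1252  0.1093] z 0.0241 yaw 8.56 zaxis [-0.022 -0.005 -1.   ] F [ 1.3  1.4 -0.7] 0.0
need cm tool [20.06 -0.09  1.26]
(array([700.7, -99.4]), array([28.8, 29.9]), 9.4)
(array([ 703.8, -176.7]), array([32.9, 26.5]), 13.4)
(array([525.9, -39.4]), array([26.2, 12.1]), 5.9)
(array([ 531.6, -460.1]), array([ 22.5, 126.2]), 76.0)
(array([932.3, 381.3]), array([ 35.6, 145.5]), 0.1)
```

```bash
python3 -m handwheel '[{"tx":-0.5,"ty":0,"tz":1.2,"wx":0.2,"wy":0.9,"wz":0,"hand":0},{"tx":0,"ty":0,"tz":0.3,"wx":0,"wy":0,"wz":0,"hand":0},{"tx":0,"ty":0,"tz":0,"wx":0,"wy":0,"wz":0,"hand":0}]'
python3 w.py .075 .110 .007
python3 - <<'E'
from h import *
f=imaging.grab_frame("scene"); cv2.imwrite("pics/s5.png",cv2.resize(f["img"][180:330,180:400],None,fx=3,fy=3))
E
```

```text
time: 7.7
tcp_pos: [0.4468, 0.0218, 0.0221]
eef_rot: [0.997, 0.073, -0.01, 0.001]
force: [1.1, 0.4, -0.2]
width: 0.003
t 7.7 uv [-0.124   0.1065] z 0.0221 yaw 8.39 zaxis [-0.02  -0.004 -1.   ] F [ 1.1  0.4 -0.2] 0.0
need cm tool [19.93 -0.42  1.11]
```

View pics/s5.png

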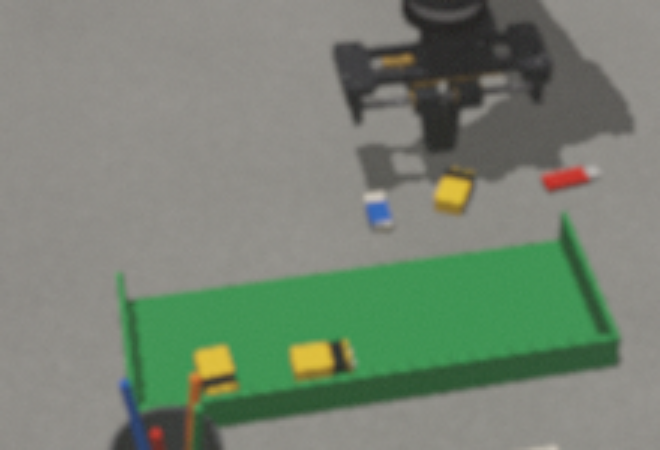

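Batteries 1 and 2 are well inside and the eraser and USB stick are untouched. The fingers hover at (440,135), behind the last battery, but the tip did not come down. I'll check for a joint limit.

```bash
python3 -c "
from plant import status
s=status.get_state();print(s['joint_pos'].round(3),s['tau'].round(1))"
```

```text
[-0.14   0.908 -0.02   2.212  0.383  0.044 -1.96 ] [ -0.3 -46.    1.   -0.5   0.8  -0.   -0.9]
```

Joint 6 is at its lower limit (0.04). A tip lean of a few degrees towards the base will let the tool come down.

```bash
python3 -m handwheel '[{"tx":0.2,"ty":-0.4,"tz":0.4,"wx":0,"wy":-1.5,"wz":0,"hand":0},{"tx":0.1,"ty":0,"tz":0.5,"wx":0,"wy":-1.5,"wz":0,"hand":0},{"tx":0,"ty":0,"tz":0.4,"wx":0,"wy":-0.5,"wz":0,"hand":0},{"tx":0,"ty":0,"tz":0.2,"wx":0,"wy":0,"wz":0,"hand":0}]'
python3 w.py .075 .110 .007;  python3 -c "
from plant import status
s=status.get_state();print(s['joint_pos'].round(3))"
```

```text
time: 8.08
tcp_pos: [0.4486, 0.0249, 0.0107]
eef_rot: [0.997, 0.071, -0.04, 0.003]
force: [0.1, 0.2, -0.0]
width: 0.008
t 8.08 uv [-0.1217  0.1093] z 0.0107 yaw 8.19 zaxis [-0.079 -0.012 -0.997] F [ 0.1  0.2 -0. ] 0.01
need cm tool [19.64 -0.21 -1.21]
[-0.117  0.936 -0.068  2.148  0.374  0.149 -1.959]
```

```bash
python3 -m handwheel '[{"tx":0.8,"ty":-0.1,"tz":0.1,"wx":0,"wy":0.2,"wz":0,"hand":0},{"tx":1.2,"ty":0,"tz":0,"wx":0,"wy":0.5,"wz":-0.2,"hand":0},{"tx":1.2,"ty":0,"tz":0,"wx":0,"wy":0.7,"wz":0,"hand":0},{"tx":1.2,"ty":0,"tz":0,"wx":0,"wy":0.7,"wz":0,"hand":0}]'
python3 w.py .075 .110 .007
```

```text
time: 8.42
tcp_pos: [0.4914, 0.0316, 0.0072]
eef_rot: [0.997, 0.073, -0.022, 0.002]
force: [-0.9, -0.1, 1.1]
width: 0.008
t 8.42 uv [-0.0784  0.1095] z 0.0072 yaw 8.38 zaxis [-0.045 -0.008 -0.999] F [-0.9 -0.1  1.1] 0.01
need cm tool [15.33 -0.11 -0.68]
```

```bash
python3 -m handwheel '[{"tx":1.4,"ty":-0.1,"tz":-0.05,"wx":0,"wy":0.7,"wz":0,"hand":0},{"tx":1.4,"ty":0,"tz":0,"wx":0,"wy":0.6,"wz":0,"hand":0},{"tx":1.4,"ty":0,"tz":0,"wx":0,"wy":0.4,"wz":0,"hand":0},{"tx":1.4,"ty":0,"tz":0,"wx":0,"wy":0.2,"wz":0,"hand":0}]'
python3 w.py .075 .110 .007
python3 - <<'E'
from h import *
f=imaging.grab_frame("scene"); cv2.imwrite("pics/s6.png",cv2.resize(f["img"][180:330,180:400],None,fx=3,fy=3))
E
```

```text
time: 8.75
tcp_pos: [0.5504, 0.0411, 0.0067]
eef_rot: [0.997, 0.073, -0.005, 0.001]
force: [0.4, 0.4, -0.8]
width: 0.003
t 8.75 uv [-0.0186  0.1101] z 0.0067 yaw 8.41 zaxis [-0.009 -0.004 -1.   ] F [ 0.4  0.4 -0.8] 0.0
need cm tool [ 9.36 -0.02 -0.11]
```

View pics/s6.png

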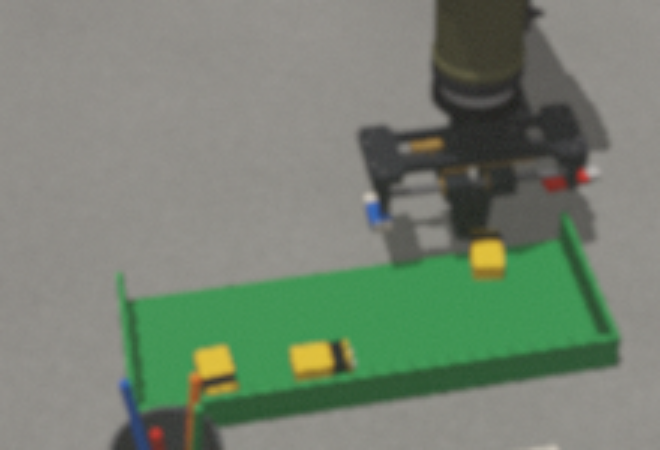

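The battery at (488,258) sits a little to the +y side of the fingers at (468,220). I'll back off, shift about 9 mm and continue.

```bash
python3 -m handwheel '[{"tx":-0.8,"ty":0,"tz":0,"wx":0,"wy":0.3,"wz":0,"hand":0},{"tx":0,"ty":-1.0,"tz":0,"wx":0,"wy":0,"wz":-0.2,"hand":0},{"tx":0,"ty":0,"tz":0,"wx":0,"wy":0,"wz":0,"hand":0},{"tx":1.0,"ty":0,"tz":0,"wx":0,"wy":0,"wz":0,"hand":0},{"tx":1.4,"ty":0,"tz":0.05,"wx":0,"wy":0,"wz":0,"hand":0},{"tx":1.4,"ty":0,"tz":0.05,"wx":0,"wy":0,"wz":0,"hand":0}]'
python3 w.py .078 .119 .007
```

```text
time: 9.3
tcp_pos: [0.5826, 0.0589, 0.0066]
eef_rot: [0.997, 0.076, 0.0, 0.001]
force: [-0.5, 0.2, -0.1]
width: 0.007
t 9.3 uv [0.0159 0.1228] z 0.0066 yaw 8.76 zaxis [ 0.001 -0.001 -1.   ] F [-0.5  0.2 -0.1] 0.01
need cm tool [ 6.21  0.4  -0.03]
```

```bash
python3 -m handwheel '[{"tx":1.4,"ty":0,"tz":0,"wx":0,"wy":0,"wz":0.1,"hand":0},{"tx":1.4,"ty":0,"tz":0,"wx":0,"wy":0,"wz":0,"hand":0},{"tx":1.4,"ty":0,"tz":0,"wx":0,"wy":0,"wz":0,"hand":0},{"tx":1.3,"ty":0,"tz":0,"wx":0,"wy":0,"wz":0,"hand":0},{"tx":0.8,"ty":0,"tz":0,"wx":0,"wy":0,"wz":0,"hand":0},{"tx":-1.0,"ty":0,"tz":-0.2,"wx":0,"wy":0,"wz":0,"hand":0},{"tx":-0.3,"ty":0,"tz":-3,"wx":0,"wy":0,"wz":0,"hand":0},{"tx":0,"ty":0,"tz":-3,"wx":0,"wy":0,"wz":0,"hand":0},{"tx":-1,"ty":0,"tz":-3,"wx":0,"wy":0,"wz":0,"hand":0},{"tx":-2,"ty":0,"tz":-3,"wx":0,"wy":0,"wz":0,"hand":0}]'
python3 -m handwheel '[{"tx":-3,"ty":2,"tz":-1,"wx":0,"wy":0,"wz":0,"hand":0},{"tx":-3,"ty":2,"tz":-1,"wx":0,"wy":0,"wz":0,"hand":0},{"tx":-3,"ty":2.5,"tz":0,"wx":0,"wy":0,"wz":0,"hand":0},{"tx":-2,"ty":3,"tz":0,"wx":0,"wy":0,"wz":0,"hand":0},{"tx":-1,"ty":3.5,"tz":0,"wx":0,"wy":0,"wz":0,"hand":0},{"tx":0,"ty":4,"tz":0,"wx":0,"wy":0,"wz":0,"hand":0},{"tx":0,"ty":4,"tz":0,"wx":0,"wy":0,"wz":0,"hand":0},{"tx":0,"ty":4,"tz":0,"wx":0,"wy":0,"wz":0,"hand":0},{"tx":0,"ty":4,"tz":0,"wx":0,"wy":0,"wz":0,"hand":0},{"tx":0,"ty":4,"tz":0,"wx":0,"wy":0,"wz":0,"hand":0}]'
python3 w.py
python3 - <<'E'
from h import *
f=imaging.grab_frame("top"); cv2.imwrite("pics/t7.png",f["img"][50:410,60:560]); 
m=np.array([.5853,-.0649]); a=np.radians(8.6); M=np.array([[np.cos(a),-np.sin(a)],[np.sin(a),np.cos(a)]])
for b in blobs(f,*Y,.0175)+blobs(f,*BLU,.012)+blobs(f,*RED,.009):
    q=ray(f,b[3][:,0,:],.0175); e=(q-m)@M; print(b[:3],"u",e[:,0].min().round(3),e[:,0].max().round(3),"v",e[:,1].min().round(3),e[:,1].max().round(3))
E
```

```text
time: 10.13
tcp_pos: [0.6037, 0.0682, 0.1254]
eef_rot: [0.997, 0.079, -0.005, -0.001]
force: [1.4, 0.3, 0.3]
width: 0.005
time: 10.97
tcp_pos: [0.5378, -0.2701, 0.1536]
eef_rot: [0.995, 0.095, -0.0, -0.007]
force: [1.5, 0.4, -0.7]
width: 0.004
t 10.97 uv [-0.0776 -0.1958] z 0.1536 yaw 10.91 zaxis [-0.002  0.013 -1.   ] F [ 1.5  0.4 -0.7] 0.0
(array([689.9,  80.9]), array([29.6, 26.4]), 8.8) u 0.11 0.14 v 0.115 0.142
(array([700.8, -99.1]), array([27.6, 30.3]), 9.4) u 0.095 0.123 v -0.066 -0.036
(array([ 703.8, -176.5]), array([31.8, 26.2]), 13.3) u 0.085 0.117 v -0.142 -0.114
(array([ 487.1, -447.7]), array([21.3, 34.4]), 85.4) u -0.172 -0.137 v -0.371 -0.349
(array([525.4, -36.3]), array([26.2, 18.2]), 8.1) u -0.069 -0.043 v 0.028 0.047
(array([932. , 381.3]), array([ 35. , 145.5]), 0.1) u 0.379 0.434 v 0.315 0.461
(array([480.2, 137.1]), array([16.8, 39.5]), 16.3) u -0.085 -0.065 v 0.195 0.234
```

View pics/t7.png

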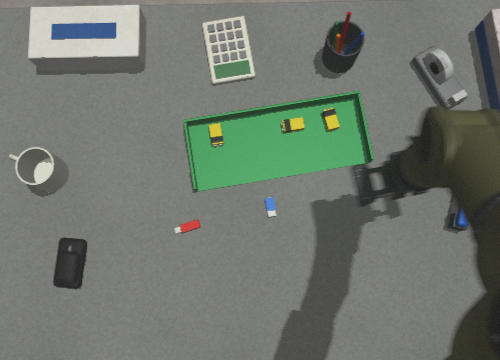

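All three lie well back in the tray, at crop pixels (215,133), (292,125) and (331,120). The eraser and USB stick are unmoved. The stapler is partly hidden by the arm, so I compare it in the scene view and then hand in.

Run:
```python
from h import *
from plant import hand_in
f=imaging.grab_frame("scene"); a=dict(f); a["img"]=cv2.imread("pics/scene0.png")
for g in(a,f): print([(b[0],b[1]) for b in blobs(g,*BLU,.03,60)])
d=cv2.absdiff(a["img"],f["img"]).max(2)
for n,(x,y,w,h) in dict(stapler=(130,225,45,55),mouse=(435,200,35,35),mug=(470,225,60,55)).items(): print(n,(d[y:y+h,x:x+w]>40).sum())
s=status.get_state(); print(s["qvel"].round(3))
hand_in()
```

```text
[(array([863.7, 383. ]), array([138.6,  28.5])), (array([ 508.2, -453.8]), array([ 22.9, 136.8])), (array([  -36.3, -1024.9]), array([127.5,  33.2]))]
[(array([863.8, 383. ]), array([138.4,  28.2])), (array([ 508.2, -453.5]), array([ 23.5, 136.8])), (array([  -32.8, -1030.7]), array([129.8,  35.2]))]
stapler 0
mouse 0
mug 0
[-0.078 -0.023 -0.078  0.107 -0.038 -0.027 -0.056]
the job is handed in; nothing more can be done
```

I pushed the three batteries one at a time into the green tray with the shut fingers, keeping them flat on the desk, and handed the job in at about 11 s.

**Batteries:** In the last top view, the visible yellow parts start 85 to 110 mm behind the open front edge. They end at least 10 mm before the back wall (150 mm) and well inside the side walls. The black bands are not in those figures. Each band end fits in the space that remains, and the picture shows all three batteries wholly inside.

**Other things:** In the top view, the eraser and USB stick were within 0.2 mm of where they started. In the scene view, the stapler, mouse and mug showed no pixel change.

**Deviations:**
- **Last battery:** Joint 6 reached its lower limit while I was coming down behind it, so I started that push with the tool tilted about 4.5°. I also backed off once and shifted about 1 cm sideways, because the battery had drifted off-centre on the fingers.
- **Hand-in:** The arm was still settling slightly, at about 0.1 rad/s or less. It was 15 cm above the desk and clear of everything.

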